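# Sort the polishing heads back into their trays

### The job

Tidy up after the demonstration: sort the five loose polishing heads into the trays of their own colour, the two orange abrasive caps into the orange tray, the two blue wheels into the blue tray and the yellow polishing bullet into the yellow tray. Put each in a bay of its own, standing upright flat on the tray's floor as they stand now on the table. The green wheel and the handpiece are still in use: leave them where they are.

Things in the scene. Friction and masses are not known exactly. Their poses are not given: they have to be found in the camera images.
- cap_large: large orange abrasive cap, a thimble-like cylinder of 36 mm diameter with a domed top (straight up to 40 mm), 58 mm tall, with a foot rim of 42 mm diameter and 6 mm height. Loose, stands upright, about 30 g. Origin: centre of its underside; z up along its axis.
- cap_small: small orange abrasive cap, the same shape: 25 mm diameter (straight up to 29 mm), 42 mm tall, foot rim 31 mm diameter and 6 mm high. Loose, stands upright, about 30 g. Origin: centre of its underside; z up along its axis.
- wheel_large: large blue polishing wheel, blue disc of 44 mm diameter and 12 mm thick lying flat, with an upright round black hub of 16 mm diameter on top that reaches to 34 mm height (grip it by the hub). Loose, about 35 g. Origin: centre of the disc's underside; z up along the hub.
- wheel_small: small blue polishing wheel, blue disc of 34 mm diameter and 12 mm thick lying flat, with an upright round black hub of 16 mm diameter on top that reaches to 34 mm height (grip it by the hub). Loose, about 35 g. Origin: centre of the disc's underside; z up along the hub.
- bullet: yellow polishing bullet, a cylinder of 32 mm diameter (straight up to 34 mm) with a rounded top, 50 mm tall. Loose, stands upright, about 30 g. Origin: centre of its underside; z up along its axis.
- tray_orange: Orange tray: two-bay tray with orange rims and a grey floor, fixed to the table. Outside 72 (x) x 140 (y) x 14 mm high, walls 4 mm, floor 4 mm thick, a 4 mm divider as high as the walls across the middle. Origin: underside centre, on the table; x along the short side, y along the long side, z up. The bays are 64 x 64 mm inside, centred at y = +34 and -34 mm, their floor at z = 4 mm.
- tray_blue: Blue tray: two-bay tray with blue rims and a grey floor, fixed to the table. Outside 72 (x) x 140 (y) x 14 mm high, walls 4 mm, floor 4 mm thick, a 4 mm divider as high as the walls across the middle. Origin: underside centre, on the table; x along the short side, y along the long side, z up. The bays are 64 x 64 mm inside, centred at y = +34 and -34 mm, their floor at z = 4 mm.
- tray_yellow: Yellow tray: two-bay tray with yellow rims and a grey floor, fixed to the table. Outside 72 (x) x 140 (y) x 14 mm high, walls 4 mm, floor 4 mm thick, a 4 mm divider as high as the walls across the middle. Origin: underside centre, on the table; x along the short side, y along the long side, z up. The bays are 64 x 64 mm inside, centred at y = +34 and -34 mm, their floor at z = 4 mm.
- wheel_green: To be left alone. Green polishing wheel, green disc of 40 mm diameter and 12 mm thick lying flat, with an upright round black hub of 16 mm diameter on top that reaches to 34 mm height. Loose, about 35 g. Origin: centre of the disc's underside; z up along the hub.
- handpiece: To be left alone. Handpiece lying on the table, aluminium with a black and steel front end, 147 mm long along its x, 22 mm thick. Loose. Origin: on the table below the middle of its length; z up.

How it is judged:
By the outcome, as a careful person would: the job done as asked, in the order asked, and still so for the second after the job is handed in, with the robot touching nothing.
It also fails if it takes over 112 s, if anything falls off the work surface, if the arm or the gripper's body presses on something with over 40 N, if the wrist force passes 120 N, or if a joint passes its speed limit or range.

### The arm

A 7-joint arm with a two-finger parallel gripper is mounted at the origin on the work surface. World frame = base frame: x ahead of the robot, y to its left, z up, the work surface at z = 0. Lengths are in m, angles in rad, forces in N, time in s.
With the tool pointing down it reaches from about 0.425 to 0.925 m from the base axis. Payload 6.8 kg.
Tool frame: the origin (TCP) lies where the fingers leave the gripper's body, on its centre line; the fingertips stand 73 mm ahead of it and the grasp point (between the pads) lies 54 mm ahead of it; z points along the fingers, y is the line along which they close (so a half turn about z gives the same grasp; the last joint's range is limited). The gripper opens to 85 mm and grips with 20 to 120 N. Pads are 22 mm wide; open, the fingers measure 114 mm over their backs; the gripper's body (76 mm by 85 mm) begins 54 mm behind the grasp point. The pads swing forward as they close: fully open they stand 13 mm farther back than shut.
Start: joints at [-1.374, 0.477, 0.022, 1.555, -0.011, 1.109, -0.083], TCP at [0.203, 0.644, 0.304] pointing down, gripper open.
Joint ranges: [-2.96, 2.96], [-0.34, 2.1], [-1.41, 1.46], [0.24, 2.44], [-1.37, 4.51], [0.17, 1.92], [-2.96, 2.96]. Speed limits (rad/s): [2.39, 2.39, 3.14, 3.14, 3.14, 3.14, 3.14].

### API

Orientations are given as a rotation vector (axis times angle).
In Python, from bench import r gives the robot as it stands.
- The arm moves only by the shell command python3 drive.py 'ROWS' [OPENING] [FORCE]. ROWS is a JSON list of rows, 1 to 5 of them, each of 6 numbers: dx, dy, dz in a scale on which 1.0 is 75 cm, then a rotation vector rx, ry, rz in shares of pi/2 rad (1.0 is pi/2 rad); each row is the pose to reach, as a shift and turn from the pose commanded when the command began, along the tool's axes at that moment; what a row does not reach only later rows make up. A row lasts 1/10 s, in which the tool goes at most 0.05 m and 0.15 rad, less where a joint would pass 70% of its speed; a pose out of reach is approached as far as the arm can. OPENING is the finger opening in m, set as the command begins (- or left out keeps the last). The fingers move at their own pace and stop on an object; FORCE is the grip in N (left out, the last holds). Time passes only in rows, so rows that do not move let the fingers close. It prints the time, the measured TCP pose, the force, the opening and the grip force at its end. A shift or turn number past 1, either way, is cut back to 1. Input that does not fit is refused with a message, and nothing moves.
- r.get_obs(): the state, without advancing time (a new reading comes with each control period).
- r.grab_frame(name): name is "side" or "top"; returns (picture, depth): 480x640x3 uint8, blue, green, red; 480x640 float32, m along the optical axis (not along the pixel's ray), 0 where there is no reading.
- r.camera_info(name): a dict with "camera_matrix" (3x3 intrinsics, pixels), "k1" (the pictures are not rectified: a ray, as slopes to the right and down, at radius r is drawn at 1 + k1 r^2 times it, then the intrinsics apply), "R" (3x3) and "t" (3): a world point X has camera coordinates R X + t. Camera axes: x right, y down, z forward; pixel columns grow to the right and rows downward; lengths in m; the calibration is good to about 2 mm. A picture is of the moment at which its call begins. camera_info takes no time and is no camera call.
- r.hand_in(): hands the job in; it is judged then, once.
The state is a dict: "clock": time; "joints": joint angles; "qvel": joint speeds; "tau": joint torques, N m; "tcp_pos": TCP position; "orientation": TCP orientation; "contact_force": force on the tool from outside, world axes, zero at the start; "moment": the same for the moment, N m; "grip_width": finger opening in m; "gripper_force": force on a finger pad.
Only numpy, scipy, OpenCV 4.12 (cv2) and the standard library are available. Lean on these libraries where they do the work, as an engineer would, in place of code of your own. Each camera call takes 0.05 s, during which the arm holds its last target. There are 200 camera calls.

## Working session

There is one attempt and no reset: what is moved stays moved. The work goes in short steps, Python scripts to look and compute and a shell command to move; the robot and the scene stay as the last step left them, time stands still between calls to the robot, and variables do not carry over. Pictures are saved under pics/ and viewed, at most 14 in all, crops included, and the job is handed in when it is done.

```bash
ls; mkdir -p pics
python3 - <<'E'
from bench import r
import cv2,numpy as np
o=r.get_obs(); print(o)
for n in("top","side"):
    im,d=r.grab_frame(n); cv2.imwrite(f"pics/{n}0.png",im); np.save(f"pics/{n}0.npy",d); print(n,r.camera_info(n))
E
```

```text
bench.py
drive.py
pics
{'clock': 0.0, 'joints': array([-1.37406524,  0.47784126,  0.02233802,  1.55642522, -0.01152765,
        1.10927834, -0.08311994]), 'qvel': array([ 0.00088405,  0.00056007, -0.00065157, -0.00028052,  0.00049899,
        0.0001041 , -0.00038779]), 'tau': array([-5.84139307e-04, -5.96439278e+01,  1.60784058e+00, -2.81192780e+01,
        1.24993184e-02,  9.48058383e-03,  3.55157184e-07]), 'tcp_pos': array([0.20245257, 0.64345981, 0.30290902]), 'orientation': array([-4.76964098e-01, -3.10500478e+00,  2.85359240e-03]), 'contact_force': array([ 0.49240938, -0.05200007,  0.33188452]), 'moment': array([-0.02184394, -0.02695173,  0.03801149]), 'gripper_force': 0.0, 'grip_width': 0.0852128785282257}
top {'camera_matrix': array([[565.00825486,   0.        , 312.27880008],
       [  0.        , 565.00825486, 243.64202877],
       [  0.        ,   0.        ,   1.        ]]), 'k1': -0.098594864388124, 'R': array([[-0.00349598, -0.99998359, -0.0045377 ],
       [-0.98400975,  0.00424815, -0.17806393],
       [ 0.17808029,  0.00384263, -0.98400846]]), 't': array([-0.01434001,  0.51336723,  1.27916831])}
side {'camera_matrix': array([[434.26081958,   0.        , 315.22198077],
       [  0.        , 434.26081958, 238.96666211],
       [  0.        ,   0.        ,   1.        ]]), 'k1': -0.0057770980127996585, 'R': array([[ 0.92162522, -0.38800472, -0.00770045],
       [-0.24107005, -0.55683701, -0.79486966],
       [ 0.30412528,  0.73442827, -0.60673135]]), 't': array([-0.50251003,  0.13896408,  0.70334765])}
```

View pics/top0.png

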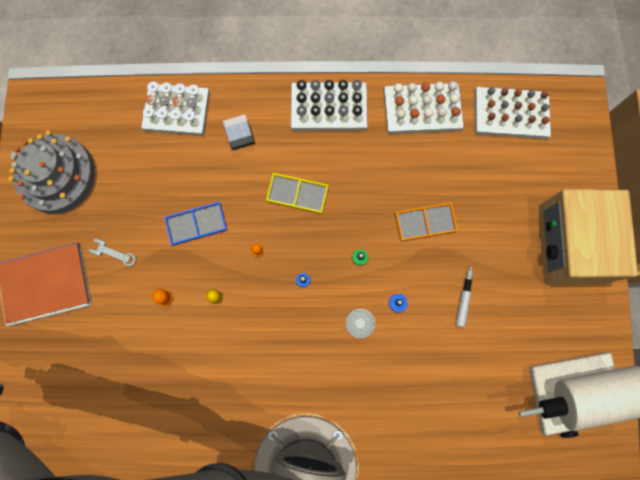

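View pics/side0.png

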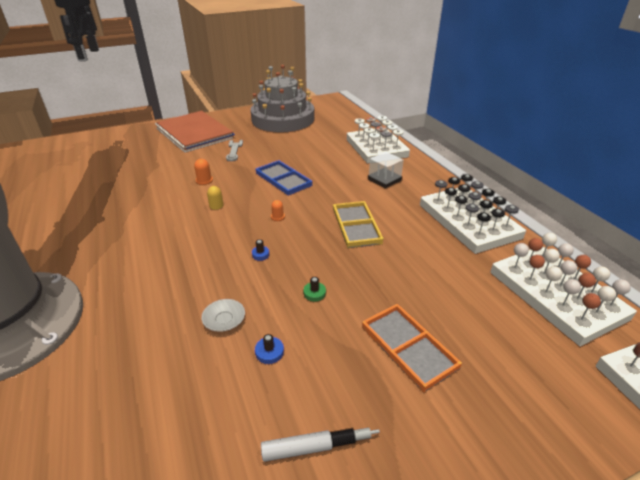

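The top view shows:
- Orange caps at (160,297) and (257,249).
- Bullet at (213,296).
- Blue wheels at (303,281) and (398,303), and the green wheel at (360,257).
- Handpiece at (465,297).
- Trays: blue (196,224), yellow (297,193), orange (426,221).

The side view agrees with this.

```bash
cat > h.py <<'E'
from bench import r
import cv2,numpy as np
from scipy.spatial.transform import Rotation as Ro
def rays(n,uv):
    c=r.camera_info(n); k=c["k1"]
    p=cv2.undistortPoints(np.float64(uv).reshape(-1,1,2),c["camera_matrix"],np.array([k,0,0,0.]))[:,0]
    d=np.c_[p,np.ones(len(p))]@c["R"]; return -c["R"].T@c["t"],d
def plane(n,uv,z):
    o,d=rays(n,uv); return (o+d*((z-o[2])/d[:,2])[:,None])[:,:2]
HS={"orange":(3,13,190,150),"blue":(105,125,130,60),"yellow":(20,34,170,60),"green":(45,85,130,50)}
def mask(im,col):
    h=cv2.cvtColor(im,cv2.COLOR_BGR2HSV); a,b,s,v=HS[col]
    return cv2.inRange(h,(a,s,v),(b,255,255))
def blobs(n,im,col,roi=None,mn=25):
    m=mask(im,col)
    nn,l,st,ce=cv2.connectedComponentsWithStats(m)
    return [(ce[i],st[i],l==i) for i in range(1,nn) if st[i,4]>=mn]
def delta(pos,ref=None):
    "shift to a world TCP position in the present tool's axes"
    o=r.get_obs(); return Ro.from_rotvec(o["orientation"]).inv().apply(np.array(pos)-(o["tcp_pos"] if ref is None else ref))
E
python3 - <<'E'
from h import *
for n in("top","side"):
    im=cv2.imread(f"pics/{n}0.png")
    for c in HS:
        for ce,st,m in blobs(n,im,c):
            if n=="top" and not(140<ce[1]<340 and 130<ce[0]<500) : continue
            if n=="side" and not(ce[1]>140 and ce[0]<470): continue
            print(n,c,ce.round(1),st,plane(n,[ce],0.02)[0].round(4))
E
```

```text
top blue [196.  223.7] [165 203  61  42 296] [0.5682 0.265 ]
top blue [302.8 280. ] [297 274  13  13 102] [0.4306 0.0064]
top blue [397.6 302.9] [390 295  17  17 206] [ 0.3754 -0.2166]
top yellow [296.4 191.9] [265 172  64  42 455] [0.6462 0.0219]
top yellow [213.3 295.8] [206 289  16  14 169] [0.3938 0.2181]
top green [359.6 257.1] [352 249  16  16 167] [ 0.485 -0.129]
side orange [202.8 172.4] [196 164  14  19  77] [0.3915 0.3443]
side orange [276.2 210.7] [273 204   8  15  33] [0.5021 0.1118]
side orange [395.3 316.9] [367 307  57  26  95] [ 0.5773 -0.2493]
side orange [395.8 357.6] [364 325  59  61  89] [ 0.5372 -0.3169]
side orange [426.2 345.6] [395 334  62  30 108] [ 0.5895 -0.3159]
side orange [442.6 375.9] [426 365  34  23  73] [ 0.5805 -0.3687]
side blue [284.8 180.1] [257 166  54  27 220] [0.5632 0.2281]
side blue [260.2 253.6] [253 248  15  11 106] [ 0.4281 -0.0135]
side blue [269.1 351.3] [256 338  27  25 421] [ 0.3737 -0.2347]
side yellow [214.6 198.6] [208 188  14  21 214] [0.3919 0.2129]
side yellow [340.7 205.5] [334 204  17   7  31] [0.637  0.0752]
side yellow [366.8 234.5] [347 219  35  26 119] [ 0.6391 -0.0397]
side green [314.8 291.6] [305 286  19  10  86] [ 0.4828 -0.1469]
```

Run:
```python
from h import *
for n,pts in(("top",[(160,297),(158,294),(257,249),(398,222),(427,207),(300,330),(350,200)]),("side",[(202,172),(202,165),(277,208),(397,308),(460,358),(300,380)])):
    h=cv2.cvtColor(cv2.imread(f"pics/{n}0.png"),cv2.COLOR_BGR2HSV)
    print(n,[(p,h[p[1]-1:p[1]+2,p[0]-1:p[0]+2].reshape(-1,3).tolist()[::2]) for p in pts])
```

```text
top [((160, 297), [[17, 255, 232], [15, 255, 232], [16, 255, 231], [16, 255, 232], [15, 255, 231]]), ((158, 294), [[17, 255, 232], [16, 255, 232], [18, 255, 232], [19, 255, 232], [17, 255, 232]]), ((257, 249), [[18, 255, 233], [15, 255, 231], [16, 255, 232], [15, 255, 232], [14, 255, 223]]), ((398, 222), [[17, 230, 176], [14, 120, 199], [16, 199, 201], [16, 214, 156], [15, 153, 207]]), ((427, 207), [[16, 212, 198], [17, 224, 207], [17, 234, 203], [15, 177, 179], [14, 146, 159]]), ((300, 330), [[15, 181, 207], [15, 181, 207], [15, 181, 200], [15, 182, 191], [15, 182, 191]]), ((350, 200), [[14, 181, 190], [15, 181, 190], [15, 181, 189], [15, 180, 188], [15, 182, 188]])]
side [((202, 172), [[10, 189, 163], [10, 190, 160], [11, 189, 162], [10, 189, 163], [10, 188, 161]]), ((202, 165), [[11, 185, 233], [11, 188, 228], [10, 189, 224], [10, 189, 217], [10, 190, 207]]), ((277, 208), [[10, 191, 199], [10, 190, 195], [10, 189, 181], [10, 190, 168], [10, 190, 164]]), ((397, 308), [[11, 191, 168], [12, 189, 200], [11, 192, 150], [10, 181, 144], [11, 191, 147]]), ((460, 358), [[13, 149, 168], [13, 149, 170], [13, 149, 169], [12, 158, 181], [13, 150, 170]]), ((300, 380), [[13, 148, 189], [13, 149, 190], [13, 149, 190], [13, 148, 189], [13, 148, 191]])]
```

Run:
```python
import cv2,numpy as np
h=cv2.cvtColor(cv2.imread("pics/top0.png"),cv2.COLOR_BGR2HSV)
w=h[310:345,150:330].reshape(-1,3); print(np.percentile(w,[1,50,99],axis=0))
h=cv2.cvtColor(cv2.imread("pics/side0.png"),cv2.COLOR_BGR2HSV)
w=h[350:440,100:240].reshape(-1,3); print(np.percentile(w,[1,50,99],axis=0))
```

```text
[[ 14. 178. 164.]
 [ 15. 181. 189.]
 [ 15. 183. 207.]]
[[ 12. 147. 158.]
 [ 13. 149. 180.]
 [ 13. 151. 198.]]
```

Run:
```python
from h import *
HS["orange"]=(10,22,200,60)
T=cv2.imread("pics/top0.png"); S=cv2.imread("pics/side0.png")
def near(n,im,c,p):
    b=[x for x in blobs(n,im,c,mn=12)]; return min(b,key=lambda x:np.hypot(*(x[0]-p)))
def tri(a,b):
    A=[];B=[]
    for n,p in(("top",a),("side",b)):
        o,d=rays(n,[p]); d=d[0]/np.linalg.norm(d[0]); P=np.eye(3)-np.outer(d,d); A.append(P);B.append(P@o)
    x,res,_,_=np.linalg.lstsq(np.vstack(A),np.hstack(B),rcond=None); return x,res
for nm,c,a,b in(("cap_large","orange",(160,297),(202,172)),("cap_small","orange",(257,249),(276,210)),("wheel_small","blue",(303,280),(260,253)),("wheel_large","blue",(398,303),(269,351)),("bullet","yellow",(213,296),(214,198)),("green","green",(360,257),(315,291))):
    HS["orange"]=(10,22,200,60); ta=near("top",T,c,a)
    HS["orange"]=(7,12,165,60); sb=near("side",S,c,b)
    out=[nm,"top",ta[0].round(1),ta[1],"side",sb[0].round(1),sb[1]]
    # bbox centres
    x,res=tri(ta[0],sb[0]); out+=["TRI",x.round(4)]
    if c in("blue","green"):
        for n,q in(("top",ta),("side",sb)):
            ct=cv2.findContours(q[2].astype(np.uint8),0,1)[0][0][:,0]
            (cx,r_)=cv2.minEnclosingCircle((plane(n,ct,.011)*1000).astype(np.float32)); out+=[n+"circ",np.round(cx,1),round(r_,1)]
    print(*out)
HS["orange"]=(12,19,192,60)
for c,p in(("orange",(426,221)),("blue",(196,224)),("yellow",(297,193))):
    m=mask(T,c); M=np.zeros_like(m); x,y=p; M[y-28:y+28,x-40:x+40]=m[y-28:y+28,x-40:x+40]
    pts=np.argwhere(M)[:,::-1].astype(float)
    rc=cv2.minAreaRect((plane("top",pts,.014)*1000).astype(np.float32)); print(c,np.round(rc[0],1),np.round(rc[1],1),round(rc[2],1))
```

```text
cap_large top [162. 297.] [152 289  21  18 302] side [202.4 172.2] [194 158  19  27 368] TRI [0.3904 0.3401 0.023 ]
cap_small top [256.8 249.7] [251 243  13  14 148] side [277.1 210.9] [271 200  14  21 232] TRI [0.5051 0.1169 0.0155]
wheel_small top [302.8 280. ] [297 274  13  13 102] side [260.2 253.6] [253 248  15  11 106] TRI [0.4327 0.0068 0.0032] topcirc [432.8   7.1] 15.6 sidecirc [431.6   0.5] 17.0
wheel_large top [397.6 302.9] [390 295  17  17 206] side [269.1 351.3] [256 338  27  25 421] TRI [ 0.377  -0.2194  0.0004] topcirc [ 376.7 -218.1] 20.5 sidecirc [ 376.5 -224.6] 22.8
bullet top [213.3 295.8] [206 289  16  14 169] side [214.6 198.6] [208 188  14  21 214] TRI [0.3934 0.2187 0.0165]
green top [359.6 257.1] [352 249  16  16 167] side [314.8 291.6] [305 286  19  10  86] TRI [ 0.4885 -0.1306  0.0029] topcirc [ 487.1 -130.4] 19.2 sidecirc [ 486.8 -134.2] 16.0
orange [ 573.7 -292.6] [ 77.7 146.2] 9.5
blue [571.2 268.3] [ 71.6 138.7] 15.7
yellow [646.4  21.1] [144.4  77.5] 76.7
```

Careful with the scale: shifts go in shares of 75 cm and turns go in shares of pi/2 rad. That gives: -0.135 m / 0.75 = -0.18, -0.117 m / 0.75 = -0.156, 0.64 rad / 1.5708 = 0.4074.

```bash
python3 drive.py '[[-0.036, -0.0307, 0.0133, 0, 0, 0.0828], [-0.072, -0.0627, 0.0267, 0, 0, 0.1655], [-0.108, -0.0933, 0.04, 0, 0, 0.2483], [-0.144, -0.1253, 0.0533, 0, 0, 0.331], [-0.18, -0.156, 0.0667, 0, 0, 0.4074]]' 0.085 30
python3 - <<'E'
from h import *
print(delta([.390,.340,.20]),r.get_obs()["joints"].round(2)); R=Ro.from_rotvec(r.get_obs()["orientation"]).as_matrix();print(R.round(3))
E
```

```text
clock: 0.6
tcp_pos: [0.2967, 0.4901, 0.2532]
orientation: [1.437, 2.794, -0.001]
contact_force: [-0.5, 0.7, -1.0]
grip_width: 0.0853
gripper_force: 0.0
[-0.17636934 -0.01140352  0.05330018] [-1.28  0.37  0.18  1.87 -0.08  0.92 -0.44]
[[-0.582  0.813 -0.   ]
 [ 0.813  0.582 -0.001]
 [-0.    -0.001 -1.   ]]
```

To row units: -0.177 m / 0.75 = -0.236, -0.144 m / 0.75 = -0.192, 0.621 rad / 1.5708 = 0.3953.

```bash
python3 drive.py '[[-0.048, -0.0027, 0.0147, 0, 0, 0.0796], [-0.096, -0.0053, 0.0293, 0, 0, 0.1592], [-0.144, -0.008, 0.044, 0, 0, 0.2387], [-0.192, -0.0107, 0.0587, 0, 0, 0.3183], [-0.236, -0.0133, 0.0707, 0, 0, 0.3953]]'
python3 - <<'E'
from h import *
print(delta([.390,.340,.20]),r.get_obs()["joints"].round(2)); R=Ro.from_rotvec(r.get_obs()["orientation"]).as_matrix();print(R.round(4))
im,_=r.grab_frame("top"); cv2.imwrite("pics/t1.png",im)
im,_=r.grab_frame("side"); cv2.imwrite("pics/s1.png",cv2.resize(im[60:260,100:340],None,fx=3,fy=3))
E
```

```text
clock: 1.1
tcp_pos: [0.3923, 0.3406, 0.2002]
orientation: [2.222, 2.221, -0.001]
contact_force: [0.1, -0.2, 0.0]
grip_width: 0.0847
gripper_force: 0.0
[-0.00062896 -0.00233768  0.00020583] [-1.12  0.37  0.35  2.04 -0.18  0.76 -0.66]
[[ 6.e-04  1.e+00 -4.e-04]
 [ 1.e+00 -6.e-04 -8.e-04]
 [-8.e-04 -4.e-04 -1.e+00]]
```

View pics/s1.png

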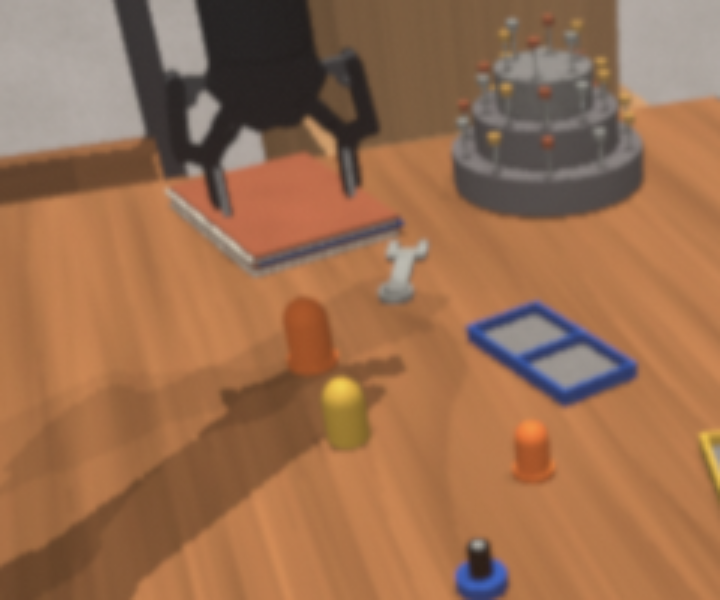

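The gripper stands over the large cap, with fingers either side of it at about (215,200) and (350,185) in the crop and closing along world x. Next: descend and grip.

To row units: 0.113 m / 0.75 = 0.1507, -0.002 m / 0.75 = -0.0027.

```bash
python3 drive.py '[[0, -0.0027, 0.0533, 0, 0, 0], [0, -0.0027, 0.1067, 0, 0, 0], [0, -0.0027, 0.14, 0, 0, 0], [0, -0.0027, 0.1507, 0, 0, 0], [0, -0.0027, 0.1507, 0, 0, 0]]'; python3 drive.py '[[0, 0, 0, 0, 0, 0], [0, 0, 0, 0, 0, 0], [0, 0, 0, 0, 0, 0], [0, 0, 0, 0, 0, 0], [0, 0, 0, 0, 0, 0]]' 0.03 30;python3 drive.py '[[0, 0, 0, 0, 0, 0], [0, 0, 0, 0, 0, 0]]'
```

```text
clock: 1.7
tcp_pos: [0.3893, 0.3425, 0.0872]
orientation: [-2.215, -2.228, 0.003]
contact_force: [0.1, 0.8, 0.1]
grip_width: 0.085
gripper_force: 0.0
clock: 2.2
tcp_pos: [0.3903, 0.343, 0.0891]
orientation: [-2.216, -2.227, -0.003]
contact_force: [-0.6, -0.5, 7.1]
grip_width: 0.0351
gripper_force: 29.4
clock: 2.4
tcp_pos: [0.3902, 0.343, 0.0891]
orientation: [-2.215, -2.227, -0.003]
contact_force: [-1.5, -1.3, 7.1]
grip_width: 0.0349
gripper_force: 29.4
```

To row units: -0.138 m / 0.75 = -0.184, -0.045 m / 0.75 = -0.06.

```bash
python3 drive.py '[[0, 0, -0.06, 0, 0, 0], [0, 0, -0.12, 0, 0, 0], [-0.06, 0.016, -0.1333, 0, 0, 0], [-0.12, 0.0333, -0.1333, 0, 0, 0], [-0.184, 0.0507, -0.1333, 0, 0, 0]]'; python3 drive.py '[[-0.06, 0.0173, 0, 0, 0, 0], [-0.12, 0.0347, 0, 0, 0, 0], [-0.18, 0.0507, 0, 0, 0, 0], [-0.24, 0.0667, 0, 0, 0, 0], [-0.3, 0.084, 0, 0, 0, 0]]'
python3 - <<'E'
from h import *
o=r.get_obs();print(delta([.579,-.326,.187]),o["joints"].round(2))
im,_=r.grab_frame("side"); cv2.imwrite("pics/s2.png",im)
E
```

```text
clock: 2.9
tcp_pos: [0.429, 0.2041, 0.1892]
orientation: [2.214, 2.229, 0.005]
contact_force: [0.7, -1.2, -0.8]
grip_width: 0.0346
gripper_force: 30.4
clock: 3.4
tcp_pos: [0.4928, -0.0218, 0.1885]
orientation: [2.215, 2.227, 0.002]
contact_force: [0.8, 0.4, 0.3]
grip_width: 0.0346
gripper_force: 30.4
[-0.30467704  0.0845792   0.0013795 ] [-0.45  0.36  0.45  2.11 -0.23  0.72  0.15]
```

View pics/s2.png

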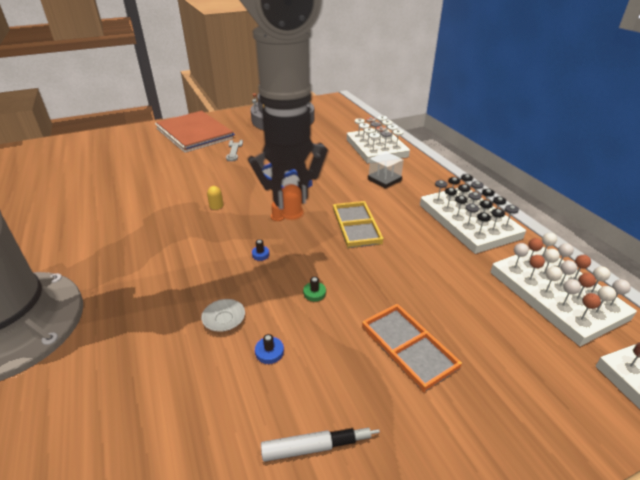

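To row units: -0.225 m / 0.75 = -0.3, -0.18 m / 0.75 = -0.24.

```bash
python3 drive.py '[[-0.06, 0.016, 0, 0, 0, 0], [-0.12, 0.0333, 0, 0, 0, 0], [-0.18, 0.0507, 0, 0, 0, 0], [-0.24, 0.0667, 0, 0, 0, 0], [-0.3, 0.084, 0, 0, 0, 0]]'; python3 drive.py '[[-0.0533, 0.0147, 0, 0, 0, 0], [-0.1067, 0.0293, 0, 0, 0, 0], [-0.1067, 0.0293, 0.04, 0, 0, 0], [-0.1067, 0.0293, 0.08, 0, 0, 0], [-0.1067, 0.0293, 0.08, 0, 0, 0]]';python3 - <<'E'
from h import *
o=r.get_obs();print(delta([.579,-.326,.0945]),o["joints"].round(2))
for n in("top","side"):
    im,_=r.grab_frame(n); cv2.imwrite(f"pics/{n}3.png",im)
a=cv2.imread("pics/top3.png")[150:290,360:500]; b=cv2.imread("pics/side3.png")[220:420,320:520]
cv2.imwrite("pics/c3.png",np.hstack([cv2.resize(a,(400,400)),cv2.resize(b,(400,400))]))
E
```

```text
clock: 3.95
tcp_pos: [0.557, -0.2462, 0.1883]
orientation: [2.216, 2.227, 0.001]
contact_force: [1.2, 0.6, 0.7]
grip_width: 0.0348
gripper_force: 30.4
clock: 4.45
tcp_pos: [0.577, -0.3229, 0.1242]
orientation: [-2.211, -2.222, 0.003]
contact_force: [0.2, 1.1, -0.0]
grip_width: 0.0347
gripper_force: 30.4
[-0.00317509  0.002179    0.02963439] [ 0.13  0.69  0.41  1.73 -0.36  0.8   0.72]
```

View pics/c3.png

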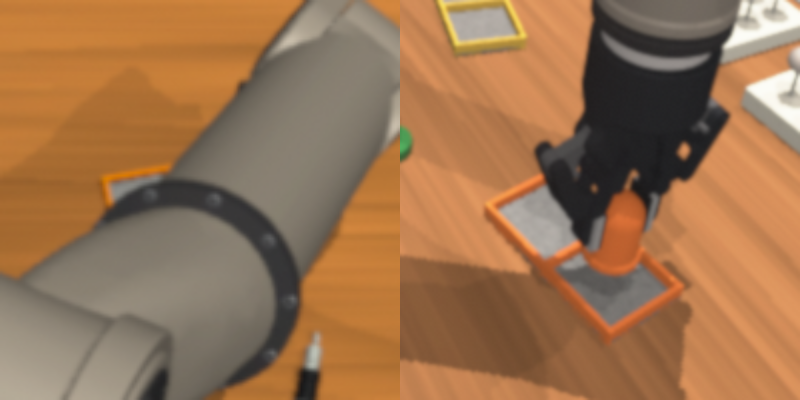

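The right half shows the cap upright at about (615,235) over the near orange bay. Lower and release.

To row units: 0.03 m / 0.75 = 0.04, 0.026 m / 0.75 = 0.0347.

```bash
python3 drive.py '[[-0.004, 0.0027, 0.02, 0, 0, 0], [-0.004, 0.0027, 0.0347, 0, 0, 0], [-0.004, 0.0027, 0.04, 0, 0, 0], [-0.004, 0.0027, 0.04, 0, 0, 0]]'; python3 drive.py '[[0, 0, 0, 0, 0, 0], [0, 0, 0, 0, 0, 0], [0, 0, 0, 0, 0, 0]]' 0.06;python3 drive.py '[[0, 0, -0.0267, 0, 0, 0], [0, 0, -0.08, 0, 0, 0], [0, 0, -0.1333, 0, 0, 0], [0.06, -0.0133, -0.1333, 0, 0, 0], [0.12, -0.0267, -0.1333, 0, 0, 0]]' 0.085
python3 - <<'E'
from h import *
print(delta([.505,.117,.187]))
im,_=r.grab_frame("side"); cv2.imwrite("pics/s4.png",im[200:440,300:540])
E
```

```text
clock: 4.95
tcp_pos: [0.5808, -0.3272, 0.0971]
orientation: [-2.215, -2.226, 0.001]
contact_force: [-0.1, 0.1, -0.8]
grip_width: 0.0348
gripper_force: 30.4
clock: 5.25
tcp_pos: [0.5814, -0.3277, 0.0984]
orientation: [2.215, 2.226, 0.0]
contact_force: [-0.4, 0.3, -0.4]
grip_width: 0.0597
gripper_force: 0.0
clock: 5.75
tcp_pos: [0.5611, -0.2385, 0.2]
orientation: [2.216, 2.221, 0.003]
contact_force: [0.7, 1.3, 0.0]
grip_width: 0.0848
gripper_force: 0.0
[ 0.35566005 -0.05545652  0.01210538]
```

View pics/s4.png

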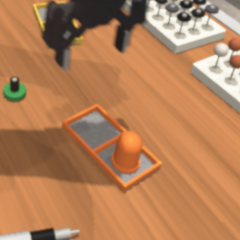

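The large cap stands in the near orange bay at (128,150) in the crop. Next: the small cap.

To row units: 0.225 m / 0.75 = 0.3, 0.18 m / 0.75 = 0.24.

```bash
python3 drive.py '[[0.06, -0.0093, 0, 0, 0, 0], [0.12, -0.0187, 0, 0, 0, 0], [0.18, -0.028, 0, 0, 0, 0], [0.24, -0.0373, 0, 0, 0, 0], [0.3, -0.0467, 0, 0, 0, 0]]' >/dev/null; python3 drive.py '[[0.06, -0.0093, 0, 0, 0, 0], [0.12, -0.0187, 0.0133, 0, 0, 0], [0.1733, -0.0267, 0.016, 0, 0, 0], [0.1733, -0.0267, 0.016, 0, 0, 0], [0.1733, -0.0267, 0.016, 0, 0, 0]]';python3 - <<'E'
from h import *
print(delta([.505,.117,.081]))
im,_=r.grab_frame("side"); cv2.imwrite("pics/s5.png",cv2.resize(im[120:270,200:350],None,fx=3,fy=3))
E
```

```text
clock: 6.8
tcp_pos: [0.5039, 0.1179, 0.186]
orientation: [2.213, 2.23, 0.0]
contact_force: [0.4, -0.2, -0.1]
grip_width: 0.0852
gripper_force: 0.0
[-0.00089586  0.00103392  0.10503911]
```

View pics/s5.png

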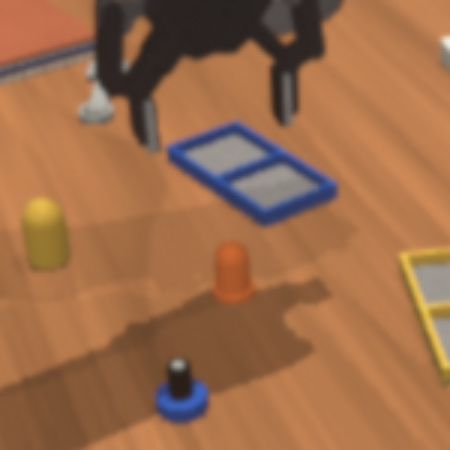

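The open fingers straddle the small cap at (233,270) in the crop. Descend, grip and lift.

To row units: 0.104 m / 0.75 = 0.1387, 0.1 m / 0.75 = 0.1333.

```bash
python3 drive.py '[[-0.0013, 0.0013, 0.0533, 0, 0, 0], [-0.0013, 0.0013, 0.1067, 0, 0, 0], [-0.0013, 0.0013, 0.1333, 0, 0, 0], [-0.0013, 0.0013, 0.1387, 0, 0, 0], [-0.0013, 0.0013, 0.1387, 0, 0, 0]]'; python3 drive.py '[[0, 0, 0, 0, 0, 0], [0, 0, 0, 0, 0, 0], [0, 0, 0, 0, 0, 0], [0, 0, 0, 0, 0, 0], [0, 0, 0, 0, 0, 0]]' 0.02 30;python3 drive.py '[[0, 0, 0, 0, 0, 0], [0, 0, 0, 0, 0, 0], [0, 0, 0, 0, 0, 0]]';python3 drive.py '[[0, 0, -0.0533, 0, 0, 0], [0, 0, -0.1067, 0, 0, 0], [0, 0, -0.1333, 0, 0, 0], [0, 0, -0.1333, 0, 0, 0], [0, 0, -0.1333, 0, 0, 0]]';python3 - <<'E'
from h import *
print(delta([.568,-.259,.19]))
im,_=r.grab_frame("side"); cv2.imwrite("pics/s6.png",cv2.resize(im[120:270,200:350],None,fx=3,fy=3))
E
```

```text
clock: 7.35
tcp_pos: [0.5053, 0.1144, 0.082]
orientation: [2.219, 2.224, -0.001]
contact_force: [1.4, 0.8, -0.8]
grip_width: 0.0849
gripper_force: 0.0
clock: 7.85
tcp_pos: [0.5053, 0.1163, 0.0827]
orientation: [2.216, 2.227, 0.002]
contact_force: [-2.4, 0.1, 6.4]
grip_width: 0.0237
gripper_force: 29.1
clock: 8.15
tcp_pos: [0.5053, 0.1163, 0.0827]
orientation: [2.216, 2.227, 0.002]
contact_force: [-1.1, 0.0, 6.2]
grip_width: 0.0237
gripper_force: 29.2
clock: 8.65
tcp_pos: [0.5047, 0.1163, 0.1819]
orientation: [-2.215, -2.227, -0.001]
contact_force: [0.4, 0.6, -0.9]
grip_width: 0.0235
gripper_force: 29.8
[-0.37564873  0.06117767 -0.00825134]
```

View pics/s6.png

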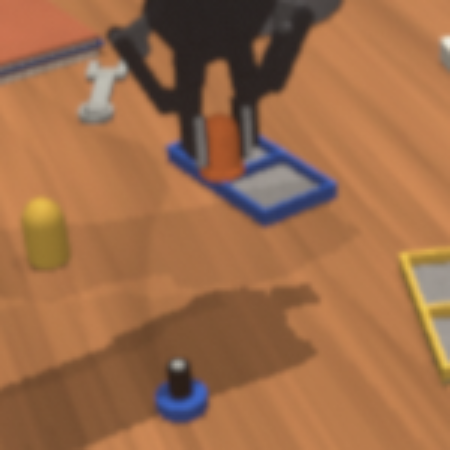

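The small cap is held upright at (225,150) in the crop. Next: the far orange bay, turned to the tray.

To row units: -0.225 m / 0.75 = -0.3, -0.18 m / 0.75 = -0.24.

```bash
python3 drive.py '[[-0.06, 0.0093, 0, 0, 0, 0], [-0.12, 0.0187, 0, 0, 0, 0], [-0.18, 0.028, 0, 0, 0, 0], [-0.24, 0.0373, 0, 0, 0, 0], [-0.3, 0.048, 0, 0, 0, 0]]' >/dev/null; python3 drive.py '[[-0.06, 0.0093, 0, 0, 0, -0.0318], [-0.12, 0.02, 0, 0, 0, -0.0637], [-0.18, 0.0293, 0, 0, 0, -0.0955], [-0.2013, 0.0333, 0, 0, 0, -0.1057], [-0.2013, 0.0333, 0.04, 0, 0, -0.1057]]' >/dev/null; python3 drive.py '[[0, 0, 0.04, 0, 0, 0], [0, 0, 0.04, 0, 0, 0], [0, 0, 0.04, 0, 0, 0]]'
python3 - <<'E'
from h import *
print(delta([.568,-.259,.088]))
im,_=r.grab_frame("side"); cv2.imwrite("pics/s7.png",cv2.resize(im[260:410,330:480],None,fx=3,fy=3))
E
```

```text
clock: 10.0
tcp_pos: [0.567, -0.2594, 0.1207]
orientation: [-2.022, -2.401, 0.002]
contact_force: [0.4, 0.4, 0.5]
grip_width: 0.0236
gripper_force: 29.8
[0.00017996 0.00115308 0.03268232]
```

View pics/s7.png

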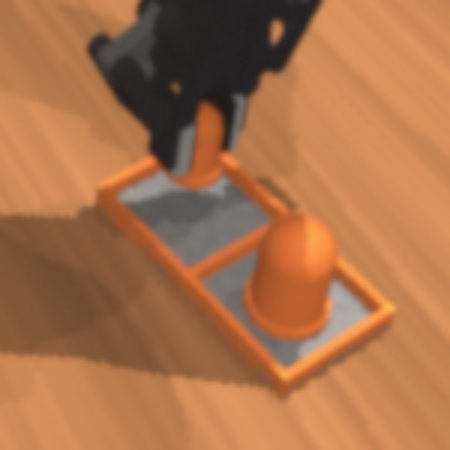

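The small cap at (205,150) hangs over the far bay, and the large cap stands clear in the near bay at (292,275).

To row units: 0.032 m / 0.75 = 0.0427, 0.027 m / 0.75 = 0.036.

```bash
python3 drive.py '[[0, 0.0013, 0.0213, 0, 0, 0], [0, 0.0013, 0.036, 0, 0, 0], [0, 0.0013, 0.0427, 0, 0, 0], [0, 0.0013, 0.0427, 0, 0, 0], [0, 0.0013, 0.0427, 0, 0, 0]]'; python3 drive.py '[[0, 0, 0, 0, 0, 0], [0, 0, 0, 0, 0, 0], [0, 0, 0, 0, 0, 0]]' 0.034;python3 drive.py '[[0, 0, -0.0267, 0, 0, 0], [0, 0, -0.08, 0, 0, 0], [0, 0, -0.1333, 0, 0, 0], [0, 0, -0.1333, 0, 0, 0.0637], [0, 0, -0.1333, 0, 0, 0.1057]]'
python3 - <<'E'
from h import *
print(delta([.3767,-.218,.187]))
im,_=r.grab_frame("side"); cv2.imwrite("pics/s8.png",cv2.resize(im[240:410,230:480],None,fx=2.4,fy=2.4))
E
```

```text
clock: 10.55
tcp_pos: [0.5688, -0.2596, 0.0899]
orientation: [2.024, 2.403, -0.0]
contact_force: [-0.4, -0.5, 0.1]
grip_width: 0.0242
gripper_force: 29.8
clock: 10.85
tcp_pos: [0.569, -0.2595, 0.0902]
orientation: [2.023, 2.403, 0.0]
contact_force: [0.3, 0.1, 0.3]
grip_width: 0.0339
gripper_force: 0.0
clock: 11.35
tcp_pos: [0.5696, -0.2598, 0.1919]
orientation: [2.218, 2.221, 0.003]
contact_force: [0.0, 0.9, -0.3]
grip_width: 0.0339
gripper_force: 0.0
[ 0.04208997 -0.19284742  0.00420679]
```

View pics/s8.png

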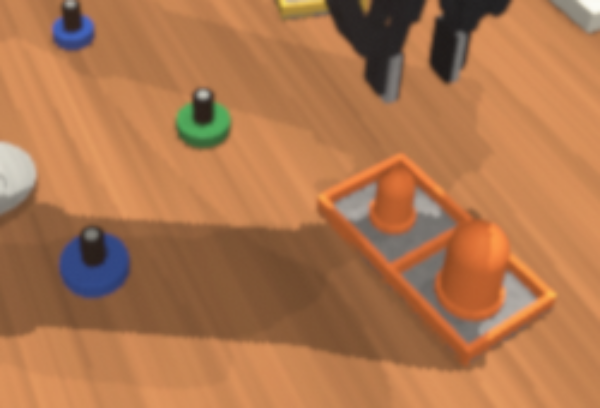

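Both caps stand upright in their own bays, at (395,195) and (475,265). Next: the large blue wheel.

To row units: -0.193 m / 0.75 = -0.2573, 0.042 m / 0.75 = 0.056.

```bash
python3 drive.py '[[0.0133, -0.06, 0, 0, 0, 0], [0.0267, -0.12, 0, 0, 0, 0], [0.04, -0.18, 0, 0, 0, 0], [0.0507, -0.2333, 0, 0, 0, 0], [0.056, -0.2573, 0.0053, 0, 0, 0]]' 0.06 >/dev/null; python3 drive.py '[[0, 0, 0.04, 0, 0, 0], [0, 0, 0.0533, 0, 0, 0], [0, 0, 0.0533, 0, 0, 0], [0, 0, 0.0533, 0, 0, 0]]'
python3 - <<'E'
from h import *
print(delta([.3767,-.218,.089]),r.get_obs()["joints"].round(2))
im,_=r.grab_frame("side"); cv2.imwrite("pics/s9.png",cv2.resize(im[260:410,190:390],None,fx=3,fy=3))
E
```

```text
clock: 12.3
tcp_pos: [0.3761, -0.2188, 0.1461]
orientation: [2.216, 2.227, -0.001]
contact_force: [-0.9, 0.0, 0.5]
grip_width: 0.0597
gripper_force: 0.0
[0.00081036 0.00060256 0.05714095] [-0.01  0.36  0.46  2.27 -0.3   0.57  0.69]
```

View pics/s9.png

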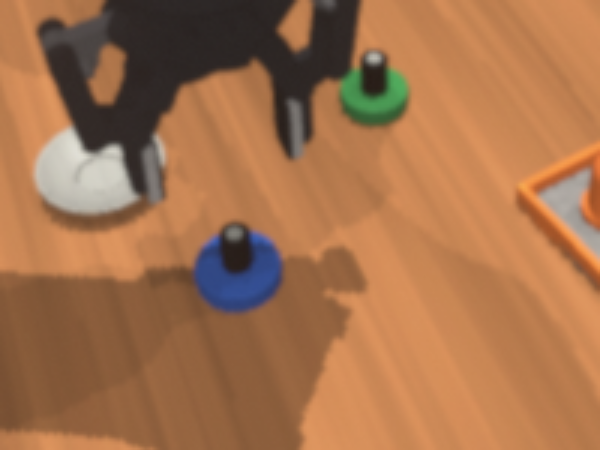

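The fingers at (150,180) and (295,140) line up over the blue wheel's hub at (236,245).

```bash
python3 drive.py '[[0.0013, 0.0013, 0.04, 0, 0, 0], [0.0013, 0.0013, 0.0667, 0, 0, 0], [0.0013, 0.0013, 0.076, 0, 0, 0], [0.0013, 0.0013, 0.076, 0, 0, 0], [0.0013, 0.0013, 0.076, 0, 0, 0]]'; python3 drive.py '[[0, 0, 0, 0, 0, 0], [0, 0, 0, 0, 0, 0], [0, 0, 0, 0, 0, 0], [0, 0, 0, 0, 0, 0], [0, 0, 0, 0, 0, 0]]' 0.01 30;python3 drive.py '[[0, 0, 0, 0, 0, 0], [0, 0, 0, 0, 0, 0], [0, 0, 0, 0, 0, 0]]';python3 drive.py '[[0, 0, -0.0533, 0, 0, 0], [0, 0, -0.1067, 0, 0, 0], [0, 0, -0.1333, 0, 0, 0], [0, 0, -0.1333, 0, 0, 0], [0, 0, -0.1333, 0, 0, 0]]';python3 - <<'E'
from h import *
print(delta([.5804,.2356,.19]))
im,_=r.grab_frame("side"); cv2.imwrite("pics/s10.png",cv2.resize(im[220:410,190:390],None,fx=3,fy=3))
E
```

```text
clock: 12.85
tcp_pos: [0.3771, -0.2178, 0.0897]
orientation: [2.215, 2.226, 0.001]
contact_force: [0.4, 0.5, 0.7]
grip_width: 0.0601
gripper_force: 0.0
clock: 13.35
tcp_pos: [0.3769, -0.2175, 0.0894]
orientation: [2.216, 2.226, 0.001]
contact_force: [-1.0, 1.6, 6.2]
grip_width: 0.0146
gripper_force: 29.1
clock: 13.65
tcp_pos: [0.3769, -0.2175, 0.0895]
orientation: [2.215, 2.227, 0.001]
contact_force: [-0.5, 0.8, 6.2]
grip_width: 0.0144
gripper_force: 29.1
clock: 14.15
tcp_pos: [0.3767, -0.2171, 0.1889]
orientation: [2.215, 2.227, 0.001]
contact_force: [-0.3, 0.2, -0.2]
grip_width: 0.0145
gripper_force: 29.5
[ 0.45157805  0.20620649 -0.00073671]
```

View pics/s10.png

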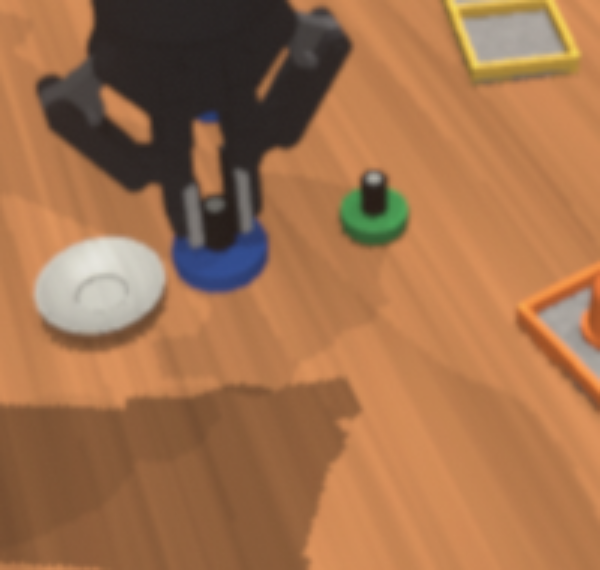

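The large wheel is held level by its hub at (215,225), and the green wheel is untouched. Next: the far blue bay.

To row units: 0.215 m / 0.75 = 0.2867, 0.043 m / 0.75 = 0.0573.

```bash
python3 drive.py '[[0.0573, 0.0213, 0, 0, 0, 0], [0.1147, 0.0413, 0, 0, 0, 0], [0.172, 0.0627, 0, 0, 0, 0], [0.2293, 0.084, 0, 0, 0, 0], [0.2867, 0.104, 0, 0, 0, 0]]' >/dev/null; python3 drive.py '[[0.0573, 0.0213, 0, 0, 0, 0], [0.1147, 0.0413, 0, 0, 0, 0], [0.172, 0.0627, 0, 0, 0, 0], [0.2293, 0.084, 0, 0, 0, 0], [0.2867, 0.104, 0, 0, 0, 0]]' >/dev/null;  python3 drive.py '[[0.0573, 0.0213, 0, 0, 0, 0], [0.116, 0.0427, 0, 0, 0, 0], [0.116, 0.0427, 0.04, 0, 0, 0], [0.116, 0.0427, 0.0667, 0, 0, 0], [0.116, 0.0427, 0.0667, 0, 0, 0]]'; python3 drive.py '[[0, 0, 0, 0, 0, 0], [0, 0, 0, 0, 0, 0]]'
python3 - <<'E'
from h import *
print(delta([.562,.301,.0945]))
E
```

```text
clock: 15.7
tcp_pos: [0.5594, 0.2994, 0.1338]
orientation: [-2.214, -2.226, 0.014]
contact_force: [0.0, -1.2, -1.0]
grip_width: 0.0148
gripper_force: 29.5
clock: 15.9
tcp_pos: [0.5626, 0.3001, 0.1395]
orientation: [2.217, 2.226, 0.001]
contact_force: [1.1, -0.1, -0.6]
grip_width: 0.0145
gripper_force: 29.5
[ 0.00088656 -0.00063249  0.04497678]
```

To row units: 0.045 m / 0.75 = 0.06, 0.035 m / 0.75 = 0.0467.

```bash
python3 drive.py '[[0.0013, -0.0013, 0.0267, 0, 0, 0], [0.0013, -0.0013, 0.0467, 0, 0, 0], [0.0013, -0.0013, 0.06, 0, 0, 0], [0.0013, -0.0013, 0.06, 0, 0, 0], [0.0013, -0.0013, 0.06, 0, 0, 0]]'; python3 drive.py '[[0, 0, 0, 0, 0, 0], [0, 0, 0, 0, 0, 0], [0, 0, 0, 0, 0, 0]]' 0.03;python3 drive.py '[[0, 0, -0.0267, 0, 0, 0], [0, 0, -0.08, 0, 0, 0], [0, 0, -0.1333, 0, 0, 0], [-0.06, -0.0267, -0.1333, 0, 0, 0], [-0.12, -0.0533, -0.1333, 0, 0, 0]]' 0.06; python3 drive.py '[[-0.06, -0.0267, 0, 0, 0, 0], [-0.12, -0.0533, 0, 0, 0, 0], [-0.18, -0.08, 0, 0, 0, 0], [-0.24, -0.1067, 0, 0, 0, 0], [-0.2667, -0.12, 0, 0, 0, 0]]';python3 drive.py '[[0, 0, 0.0267, 0, 0, 0], [0, 0, 0.0267, 0, 0, 0], [0, 0, 0.0267, 0, 0, 0]]';python3 - <<'E'
from h import *
print(delta([.4328,.0071,.089]))
for n in("top","side"):
    im,_=r.grab_frame(n); cv2.imwrite(f"pics/{n}11.png",im)
b=cv2.imread("pics/side11.png")[150:290,200:400]
cv2.imwrite("pics/c11.png",cv2.resize(b,(800,560)))
E
```

```text
clock: 16.4
tcp_pos: [0.5612, 0.3014, 0.0939]
orientation: [2.216, 2.227, 0.0]
contact_force: [0.5, 0.6, -0.6]
grip_width: 0.0149
gripper_force: 30.6
clock: 16.7
tcp_pos: [0.5611, 0.3016, 0.0941]
orientation: [2.216, 2.227, 0.001]
contact_force: [-0.8, 0.4, -0.2]
grip_width: 0.0302
gripper_force: 0.0
clock: 17.2
tcp_pos: [0.5219, 0.2117, 0.1955]
orientation: [2.212, 2.229, 0.006]
contact_force: [0.7, -2.6, -1.1]
grip_width: 0.0598
gripper_force: 0.0
clock: 17.7
tcp_pos: [0.4301, 0.007, 0.194]
orientation: [-2.221, -2.221, 0.001]
contact_force: [0.6, 0.8, 0.4]
grip_width: 0.0601
gripper_force: 0.0
clock: 18.0
tcp_pos: [0.4326, 0.0111, 0.1741]
orientation: [-2.215, -2.227, 0.001]
contact_force: [0.2, -0.6, 0.0]
grip_width: 0.0597
gripper_force: 0.0
[-0.00397806  0.00024712  0.08510294]
```

View pics/c11.png

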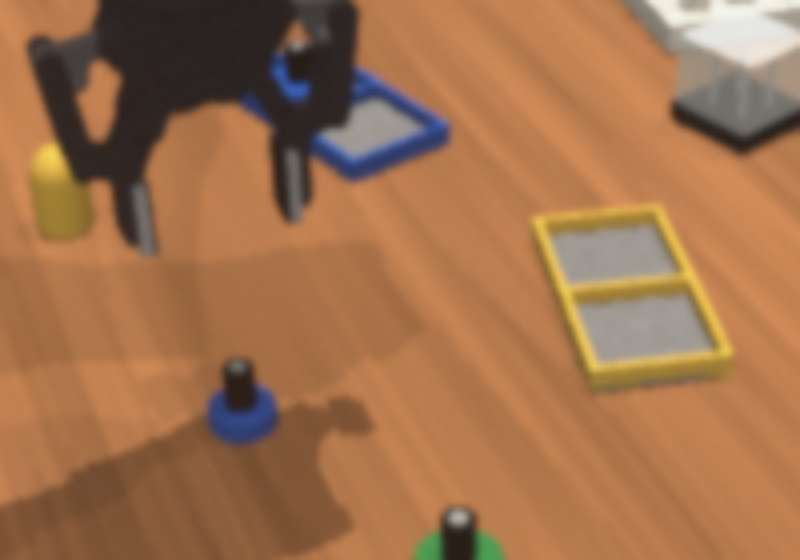

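The large wheel stands in the far blue bay with its hub at (300,60). The fingers straddle the small wheel at (240,390).

Careful with the scale: shifts go in shares of 75 cm and turns go in shares of pi/2 rad. That gives: 0.085 m / 0.75 = 0.1133, 0.07 m / 0.75 = 0.0933.

```bash
python3 drive.py '[[-0.0053, 0, 0.0533, 0, 0, 0], [-0.0053, 0, 0.0933, 0, 0, 0], [-0.0053, 0, 0.1133, 0, 0, 0], [-0.0053, 0, 0.1133, 0, 0, 0], [-0.0053, 0, 0.1133, 0, 0, 0]]'; python3 drive.py '[[0, 0, 0, 0, 0, 0], [0, 0, 0, 0, 0, 0], [0, 0, 0, 0, 0, 0], [0, 0, 0, 0, 0, 0], [0, 0, 0, 0, 0, 0]]' 0.01 30;python3 drive.py '[[0, 0, 0, 0, 0, 0], [0, 0, 0, 0, 0, 0], [0, 0, 0, 0, 0, 0]]';python3 drive.py '[[0, 0, -0.0533, 0, 0, 0], [0, 0, -0.1067, 0, 0, 0], [0, 0, -0.1333, 0, 0, 0], [0.0533, 0.0347, -0.1333, 0, 0, 0], [0.1067, 0.0693, -0.1333, 0, 0, 0]]';python3 drive.py '[[0.0493, 0.032, 0, 0, 0, 0], [0.0987, 0.064, 0, 0, 0, 0], [0.148, 0.096, 0, 0, 0, 0], [0.1973, 0.128, 0, 0, 0, 0], [0.1973, 0.128, 0.04, 0, 0, 0]]'; python3 drive.py '[[0, 0, 0.02, 0, 0, 0], [0, 0, 0.02, 0, 0, 0], [0, 0, 0.02, 0, 0, 0]]'
python3 - <<'E'
from h import *
print(delta([.5804,.2356,.0945]))
# hub/disc of the held wheel and the blue tray, side view
im,_=r.grab_frame("side"); cv2.imwrite("pics/s12.png",im)
for ce,st,m in blobs("side",im,"blue"): print(ce.round(1),st)
E
```

```text
clock: 18.6
tcp_pos: [0.433, 0.0072, 0.0894]
orientation: [2.215, 2.227, 0.001]
contact_force: [-0.3, -0.3, -0.4]
grip_width: 0.0598
gripper_force: 0.0
clock: 19.1
tcp_pos: [0.433, 0.007, 0.0896]
orientation: [2.216, 2.227, 0.002]
contact_force: [-0.9, 0.1, 7.1]
grip_width: 0.0147
gripper_force: 29.1
clock: 19.4
tcp_pos: [0.433, 0.007, 0.0896]
orientation: [2.216, 2.227, 0.002]
contact_force: [-1.5, 0.8, 8.1]
grip_width: 0.0148
gripper_force: 29.1
clock: 19.9
tcp_pos: [0.4848, 0.0875, 0.1905]
orientation: [2.219, 2.223, 0.005]
contact_force: [1.5, -0.6, 0.4]
grip_width: 0.0143
gripper_force: 29.6
clock: 20.4
tcp_pos: [0.5837, 0.2439, 0.1621]
orientation: [2.207, 2.234, 0.019]
contact_force: [0.0, 1.0, -0.0]
grip_width: 0.0147
gripper_force: 29.6
clock: 20.7
tcp_pos: [0.579, 0.234, 0.1441]
orientation: [2.218, 2.225, -0.002]
contact_force: [-0.8, -0.1, -0.7]
grip_width: 0.0143
gripper_force: 29.6
[0.00161489 0.00143948 0.04954721]
[547.8  94.1] [  428     0   212   240 35965]
[281.4 175. ] [257 161  54  33 494]
```

```bash
python3 drive.py '[[0.0027, 0.0013, 0.0267, 0, 0, 0], [0.0027, 0.0013, 0.0507, 0, 0, 0], [0.0027, 0.0013, 0.066, 0, 0, 0], [0.0027, 0.0013, 0.066, 0, 0, 0], [0.0027, 0.0013, 0.066, 0, 0, 0]]'; python3 drive.py '[[0, 0, 0, 0, 0, 0], [0, 0, 0, 0, 0, 0], [0, 0, 0, 0, 0, 0]]' 0.03;python3 drive.py '[[0, 0, -0.0267, 0, 0, 0], [0, 0, -0.08, 0, 0, 0], [0, 0, -0.1333, 0, 0, 0], [-0.0053, -0.06, -0.1333, 0, 0, 0], [-0.0107, -0.12, -0.1333, 0, 0, 0]]' 0.085; python3 drive.py '[[-0.0067, -0.06, 0, 0, 0, 0], [-0.012, -0.12, 0, 0, 0, 0], [-0.012, -0.1293, 0, 0, 0, 0], [-0.012, -0.1293, 0.0267, 0, 0, 0], [-0.012, -0.1293, 0.0267, 0, 0, 0]]';python3 drive.py '[[0, 0, 0, 0, 0, 0], [0, 0, 0, 0, 0, 0]]';python3 - <<'E'
from h import *
print(delta([.3935,.219,.085]))
im,_=r.grab_frame("top"); cv2.imwrite("pics/t13.png",im)
im,_=r.grab_frame("side"); cv2.imwrite("pics/s13.png",im)
for c in("yellow","blue"):
  for ce,st,m in blobs("side",im,c): print(c,ce.round(1),st)
E
```

```text
clock: 21.25
tcp_pos: [0.5807, 0.2373, 0.0952]
orientation: [2.216, 2.226, 0.001]
contact_force: [1.1, -0.7, -0.4]
grip_width: 0.0144
gripper_force: 30.7
clock: 21.55
tcp_pos: [0.5806, 0.2377, 0.095]
orientation: [2.216, 2.227, 0.001]
contact_force: [-0.0, 0.1, 0.1]
grip_width: 0.0298
gripper_force: 0.0
clock: 22.05
tcp_pos: [0.4909, 0.2293, 0.196]
orientation: [2.216, 2.225, 0.007]
contact_force: [-0.3, 0.2, 0.4]
grip_width: 0.0851
gripper_force: 0.0
clock: 22.55
tcp_pos: [0.3929, 0.2195, 0.1736]
orientation: [-2.215, -2.228, 0.002]
contact_force: [0.1, -1.0, 0.2]
grip_width: 0.0851
gripper_force: 0.0
clock: 22.75
tcp_pos: [0.3944, 0.2198, 0.175]
orientation: [2.216, 2.226, 0.002]
contact_force: [-0.2, -0.3, -0.0]
grip_width: 0.0851
gripper_force: 0.0
[-0.00079222 -0.00099547  0.08997362]
yellow [214.7 197.9] [208 187  14  22 228]
yellow [366.9 221.2] [357 219  18   6  26]
yellow [366.3 241.5] [347 238  35   7  66]
blue [547.8  94.1] [  428     0   212   240 35966]
blue [281.  177.7] [257 165  54  28 447]
```

To row units: 0.088 m / 0.75 = 0.1173, 0.075 m / 0.75 = 0.1.

```bash
python3 drive.py '[[-0.0013, -0.0013, 0.0533, 0, 0, 0], [-0.0013, -0.0013, 0.1, 0, 0, 0], [-0.0013, -0.0013, 0.1173, 0, 0, 0], [-0.0013, -0.0013, 0.1173, 0, 0, 0], [-0.0013, -0.0013, 0.1173, 0, 0, 0]]'; python3 drive.py '[[0, 0, 0, 0, 0, 0], [0, 0, 0, 0, 0, 0], [0, 0, 0, 0, 0, 0], [0, 0, 0, 0, 0, 0], [0, 0, 0, 0, 0, 0]]' 0.025 30;python3 drive.py '[[0, 0, 0, 0, 0, 0], [0, 0, 0, 0, 0, 0], [0, 0, 0, 0, 0, 0]]';python3 drive.py '[[0, 0, -0.0533, 0, 0, 0], [0, 0, -0.1067, 0, 0, 0], [0, 0, -0.1333, 0, 0, 0], [-0.032, 0.0507, -0.1333, 0, 0, 0], [-0.064, 0.1013, -0.1333, 0, 0, 0]]';python3 drive.py '[[-0.032, 0.0507, 0, 0, 0, 0.0318], [-0.064, 0.1013, 0, 0, 0, 0.0637], [-0.096, 0.152, 0, 0, 0, 0.0955], [-0.128, 0.2027, 0, 0, 0, 0.1273], [-0.156, 0.2453, 0, 0, 0, 0.1464]]'; python3 drive.py '[[0, 0, 0.04, 0, 0, 0], [0, 0, 0.06, 0, 0, 0], [0, 0, 0.06, 0, 0, 0], [0, 0, 0.06, 0, 0, 0]]'
python3 - <<'E'
from h import *
print(delta([.654,.054,0]))
im,_=r.grab_frame("side"); cv2.imwrite("pics/s14.png",im)
for c in("yellow",):
  for ce,st,m in blobs("side",im,c): print(c,ce.round(1),st)
E
```

```text
clock: 23.35
tcp_pos: [0.393, 0.2187, 0.0868]
orientation: [2.216, 2.226, 0.001]
contact_force: [-0.2, -0.5, 0.5]
grip_width: 0.0848
gripper_force: 0.0
clock: 23.85
tcp_pos: [0.3927, 0.2189, 0.087]
orientation: [-2.216, -2.227, -0.002]
contact_force: [-1.0, -0.6, 6.2]
grip_width: 0.0306
gripper_force: 29.2
clock: 24.15
tcp_pos: [0.3927, 0.219, 0.087]
orientation: [-2.216, -2.227, -0.002]
contact_force: [-1.2, 0.2, 6.5]
grip_width: 0.0305
gripper_force: 29.2
clock: 24.65
tcp_pos: [0.4691, 0.1723, 0.1876]
orientation: [-2.21, -2.232, -0.004]
contact_force: [0.2, 1.2, -0.8]
grip_width: 0.0309
gripper_force: 30.5
clock: 25.15
tcp_pos: [0.6549, 0.0534, 0.1864]
orientation: [2.459, 1.955, 0.0]
contact_force: [-0.2, 1.0, 0.3]
grip_width: 0.031
gripper_force: 30.5
clock: 25.55
tcp_pos: [0.6525, 0.0559, 0.1413]
orientation: [-2.455, -1.959, 0.001]
contact_force: [0.5, 0.2, 0.4]
grip_width: 0.0309
gripper_force: 30.4
[-0.00155961  0.00212333  0.1413286 ]
yellow [352.2 187.9] [346 176  13  23 187]
yellow [349.1 204.9] [334 202  34   8  67]
yellow [370.4 222.8] [357 211  24  26  61]
yellow [345.6 223.8] [340 222  16   8  34]
yellow [364.1 241.7] [346 239  36   6  69]
```

To row units: 0.049 m / 0.75 = 0.0653, 0.038 m / 0.75 = 0.0507.

```bash
python3 drive.py '[[-0.0027, 0.0027, 0.0267, 0, 0, 0], [-0.0027, 0.0027, 0.0507, 0, 0, 0], [-0.0027, 0.0027, 0.0653, 0, 0, 0], [-0.0027, 0.0027, 0.0653, 0, 0, 0], [-0.0027, 0.0027, 0.0653, 0, 0, 0]]'; python3 drive.py '[[0, 0, 0, 0, 0, 0], [0, 0, 0, 0, 0, 0], [0, 0, 0, 0, 0, 0]]' 0.045;python3 drive.py '[[0, 0, -0.0267, 0, 0, 0], [0, 0, -0.08, 0, 0, 0], [0, 0, -0.1333, 0, 0, 0], [0, -0.0533, -0.1867, 0, 0, 0], [0, -0.1067, -0.24, 0, 0, 0]]'; python3 drive.py '[[0, -0.06, 0, 0, 0, 0], [0, -0.12, 0, 0, 0, 0], [0, -0.16, 0, 0, 0, 0], [0, -0.16, 0, 0, 0, 0]]'
python3 - <<'E'
from h import *
im,_=r.grab_frame("side"); t,_=r.grab_frame("top")
cv2.imwrite("pics/f.png",np.vstack([cv2.resize(im[140:440,170:490],(640,600))[:300], t[150:350,100:500].repeat(1,0)[:, :].copy() if 0 else cv2.resize(t[170:340,130:493],(640,300))]))
cv2.imwrite("pics/f.png",np.hstack([cv2.resize(im[140:460,180:480],(400,427)),cv2.resize(t[160:340,130:480],(400,206),interpolation=3)[:, :]if 0 else cv2.resize(t[120:340,290:495],(400,427))]))
cv2.imwrite("pics/side_f.png",im);cv2.imwrite("pics/top_f.png",t)
for c,n,i in(("green","top",t),("green","side",im),("blue","side",im),("yellow","side",im)):
  for ce,st,m in blobs(n,i,c): print(n,c,ce.round(1),st)
E
```

```text
clock: 26.1
tcp_pos: [0.6546, 0.0528, 0.0923]
orientation: [-2.456, -1.958, 0.0]
contact_force: [-0.5, -0.1, -1.0]
grip_width: 0.0308
gripper_force: 31.2
clock: 26.4
tcp_pos: [0.6549, 0.0526, 0.0927]
orientation: [2.457, 1.958, 0.001]
contact_force: [0.5, 0.6, 0.2]
grip_width: 0.0456
gripper_force: 0.0
clock: 26.9
tcp_pos: [0.5854, 0.068, 0.2645]
orientation: [2.457, 1.956, 0.001]
contact_force: [-0.5, 1.2, -0.1]
grip_width: 0.0451
gripper_force: 0.0
clock: 27.3
tcp_pos: [0.465, 0.0959, 0.2629]
orientation: [-2.451, -1.959, 0.002]
contact_force: [-0.0, 1.1, 0.3]
grip_width: 0.0451
gripper_force: 0.0
top green [553.  223.3] [551 221   5   6  28]
top green [359.6 257.1] [352 249  16  16 167]
side green [314.8 291.6] [305 286  19  10  82]
side blue [547.8  94.1] [  428     0   212   240 35968]
side blue [281.3 177.7] [257 165  54  28 450]
side yellow [354.1 212.7] [340 199  39  34 293]
side yellow [365.6 241.6] [347 238  35   7  65]
```

Run:
```python
import cv2
im=cv2.imread("pics/side_f.png"); cv2.imwrite("pics/f2.png",cv2.resize(im[140:400,230:480],(576,599),interpolation=cv2.INTER_CUBIC))
```

```text
(no output)
```

View pics/f2.png

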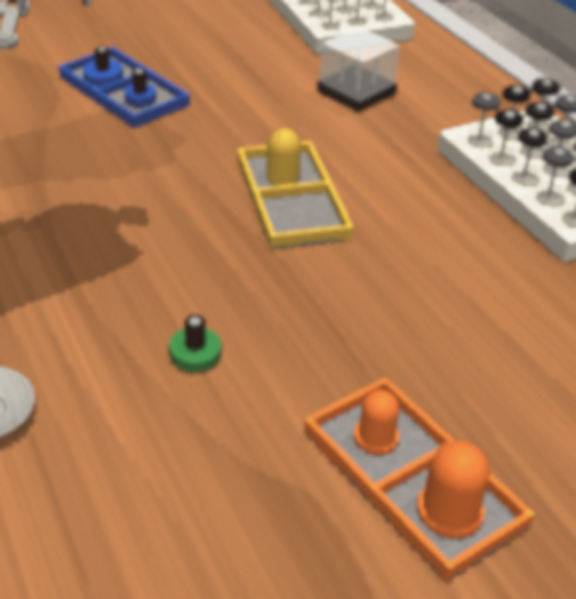

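All five stand upright in their own bays: blue hubs at (102,60) and (140,80), bullet at (284,155), caps at (378,420) and (456,485). The green wheel at (195,345) hasn't moved.

```bash
python3 -c "
from bench import r
print(r.hand_in())"
```

```text
the job is handed in; nothing more can be done
None
```

I placed all five heads upright, each in its own bay of its colour's tray, and handed the job in at about 27 s on the robot's clock; I never moved the green wheel or the handpiece, and the hand-in returned no verdict.

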